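Dripper over the blue cup

ROBOT

A 6-joint arm with a two-finger parallel gripper is mounted at the origin on the work surface. World frame = base frame: x ahead of the robot, y to its left, z up, the work surface at z = 0. Lengths are in m, angles in rad, forces in N, time in s.
With the tool pointing down it reaches from about 0.25 to 0.85 m from the base axis. Payload 12.5 kg.
Tool frame: the origin (TCP) lies on the centre line of the jaws, within the pads' length; the fingertips stand 19 mm ahead of it and the grasp point (between the pads) is the TCP; z points along the fingers, x is the direction in which the jaws open and shut, and the axes are right-handed (so a half turn about z gives the same grasp; the last joint's range is limited). The gripper opens to 93 mm and grips with 3 to 60 N. Pads are 15 mm wide; open, the fingers measure 128 mm over their backs; the gripper's body (75 mm by 188 mm) begins 65 mm behind the grasp point.
Start: joints at [1.017, 0.351, 1.652, -0, 1.139, -0.085], TCP at [0.248, 0.491, 0.238] pointing down, gripper open.
Joint ranges: [-2.75, 2.75], [-0.79, 2.1], [0.01, 2.65], [-1.57, 4.71], [0.07, 3.14], [-2.87, 2.87]. Speed limits (rad/s): [2.22, 2.22, 2.79, 3.14, 3.14, 3.14].

INTERFACE

Orientations are given as [roll, pitch, yaw] about the fixed x, y, z axes, in that order (R = Rz(yaw) Ry(pitch) Rx(roll)).
In Python, from cell import env gives the robot as it stands.
- The arm moves only by the tool move_arm, never from a script. Its argument "commands" is a list of rows, each a list of 4 numbers: the shift along the tool's x, y, z in mm, then the turn about the tool's z in rad. In form: [[tx, ty, tz, yaw], ...]. A call has 1 to 20 rows; each row shifts and turns the commanded pose from where the row before left it, along the tool's axes as they then stand; what a row does not reach is not made up. A row lasts 1/12 s, in which the tool goes at most 41.7 mm and 7.16 degrees, less where a joint would pass 70% of its speed; a pose out of reach is approached as far as the arm can. A call with a gripper value outside its range is refused whole. "gripper" is the finger opening in mm, from 0 to 93, set as the call begins (left out, the last holds). The fingers move at their own pace and stop on an object; "squeeze" is the grip in N (left out, the last holds). Time passes only in rows, so rows that do not move let the fingers close. It gives the time, the measured TCP pose, the force and the opening at its end, in the units of the state.
- env.state(): the state, without advancing time (a new reading comes with each control period).
- env.get_image(name): name is "scene" or "top"; returns a dict with "pixels" (420x560x3 uint8, red, green, blue), "range_z" (420x560 float32, m along the optical axis (not along the pixel's ray), 0 where there is no reading), "mtx" (3x3 intrinsics, pixels), "extrinsics" (4x4, takes a point from world to camera coordinates). Camera axes: x right, y up, looking along -z (the intrinsics and any distortion apply to the point x, -y, -z); pixel columns grow to the right and rows downward; lengths in m; the calibration is good to about 2 mm. A picture is of the moment at which its call begins.
- env.close_job(): hands the job in, once; it reports no verdict.
Trained networks look in a picture, given as the dict that the camera call returned (one of the last four; its "shot" number tells which), for a name from the list of things; names that differ only in an ending like _2 or _b are one class to them, and where a whole thing is asked for, a point or a joint stands for the part that bears it (a point fixed in the world has none). Each returns a list of dicts, best first, with "score" (0 to 1); they miss things now and then, are a little off and sometimes report something else, mostly with a low value. They report only what shows in the picture. A call takes as long as a camera call. They do not tell look-alikes from the thing itself.
- env.masks_of(name, picture): "region" (420x560 bool, what is visible of it) and "extent" ([left, top, right, bottom] in pixels, round what is visible of it).
The state is a dict: "time": time; "joints": joint angles; "joint_vel": joint speeds; "joint_efforts": joint torques, N m; "ee_pos": TCP position; "tool_rot": TCP orientation; "wrist_force": force on the tool from outside, world axes, zero at the start; "torque": the same for the moment, N m; "gripper_width": opening from 0.0 (shut) to 1.0 (fully open).
Only numpy, scipy, OpenCV 4.12 (cv2) and the standard library are available. Lean on these libraries where they do the work, as an engineer would, in place of code of your own. Each camera call takes 0.05 s, during which the arm holds its last target. There are 200 camera calls.

TASK

Slide the coffee dripper along the rail of its pour-over stand until it is centred over the blue cup, then let go of it. Leave the blue cup standing where it is.

Things in the scene. Friction and masses are not known exactly. Their poses are not given: they have to be found in the camera images.
- dripper (a joint): how far the dripper carriage has slid along its straight level rail, in m: 0 at one end stop, 0.34 at the other; it starts within 45 mm of the 0 end. It cannot lift or turn, slides with about 2 N of friction plus light damping, and stays where it is left. The carriage is a black block 60 mm long on the rail, with a wooden handle on top and, on the robot's side of it, a steel fork holding a white ceramic dripper cone (104 mm across the top).
- dripper_grip (a point): the point to grip on the carriage's upright wooden handle: on the handle's centre line, 20 mm below its top. The handle is 30 mm wide along the rail, 30 mm across it, and stands 62 mm above the top of the black block (this point is 42 mm above the block). The point is about 187 mm above the table. Its axes: y along the rail, the way the joint value grows; z up; x away from the dripper cone (the cone's centre is 85 mm from here towards -x, its rim 12 mm lower than this point).
- dripper_outlet (a point): the outlet of the dripper, the centre of the lower end of the white cone, 105 mm above the table and 17 mm above the cups' rims; it is what has to come over the cup. Same axes as dripper_grip, moves with the carriage.
- cup_blue: the blue cup: a round cup without a handle, 68 mm across the rim, 70 mm tall, loose. Origin at the centre of its underside, z up. It stands on the 18 mm thick dark wooden base of the stand, under the path of the dripper, in any place of a row of three like cups (the others are white and terracotta) about 95 mm apart.
Mind the look-alikes: they are no part of the job. Of the things shaped like the cup_blue, the blue one is meant.

How it is judged:
By the outcome, as a careful person would: the job done as asked, in the order asked, and still so for the second after the job is handed in, with the robot touching nothing.
It also fails if it takes over 38 s, if anything falls off the work surface, if the arm or the gripper's body presses on something with over 40 N, if the wrist force passes 120 N, or if a joint passes its speed limit or range.

## Working session

There is one attempt and no reset: what is moved stays moved. The work goes in short steps, Python scripts to look and compute and a tool call to move; the robot and the scene stay as the last step left them, time stands still between calls to the robot, and variables do not carry over. Pictures are saved under pics/ and viewed, about 8 in all and at most 12, crops included, and the job is handed in when it is done.

Besides the shell and the picture viewer there is one more tool, called after "Emit:" by a JSON object that holds its "fn" and its "kwargs". move_arm: Moves the arm, as the interface text tells. Its arguments: {"type":"object","properties":{"commands":{"type":"array","items":{"type":"array","items":{"type":"number"}}},"gripper":{"type":"number"},"squeeze":{"type":"number"}},"required":["commands"]}

```bash
mkdir -p pics; cat > h.py <<'E'
import numpy as np,cv2
from cell import env
def cloud(p):
    z=p["range_z"];K=p["mtx"];v,u=np.indices(z.shape)
    X=np.stack([(u-K[0,2])*z/K[0,0],-(v-K[1,2])*z/K[1,1],-z,np.ones_like(z)],-1)
    return (X@np.linalg.inv(p["extrinsics"]).T)[...,:3]
def save(p,n): cv2.imwrite("pics/"+n,p["pixels"][...,::-1])
E
python3 - <<'E'
from h import *
ims=[]
for c in("scene","top"):
    p=env.get_image(c);save(p,c+"0.png");C=cloud(p)
    for n in("dripper_grip","dripper_outlet","cup_blue"):
        for r in env.masks_of(n,p)[:4]:
            m=r["region"]&(p["range_z"]>0);q=C[m]
            print(c,n,round(r["score"],2),r["extent"],np.median(q,0).round(3),q.min(0).round(3),q.max(0).round(3),p["pixels"][m].mean(0).round())
    np.savez(c+"0.npz",C=C,px=p["pixels"])
s=env.state();print({k:np.round(v,3) for k,v in s.items()})
E
```

```text
scene dripper_grip 0.69 [198.2, 124.4, 286.4, 196.4] [ 0.546 -0.209  0.153] [ 0.357 -0.534 -0.003] [ 0.626 -0.166  0.209] [77. 71. 65.]
scene dripper_outlet 0.88 [198.9, 125.8, 285.7, 194.8] [ 0.545 -0.21   0.152] [ 0.377 -0.54  -0.002] [ 0.626 -0.166  0.209] [78. 72. 66.]
scene cup_blue 0.97 [284.1, 218.8, 322.8, 267.3] [ 0.517 -0.04   0.066] [ 0.436 -0.107 -0.001] [0.55  0.025 0.09 ] [ 9. 19. 36.]
scene cup_blue 0.63 [347.8, 207.9, 383.4, 258.1] [ 0.394 -0.017  0.048] [ 0.306 -0.116 -0.003] [0.427 0.014 0.073] [ 9. 49. 47.]
scene cup_blue 0.55 [165.1, 280.7, 207.7, 330.8] [ 0.748 -0.033  0.045] [ 0.716 -0.117 -0.001] [0.78  0.009 0.074] [ 3. 43. 42.]
scene cup_blue 0.4 [198.1, 126.9, 286.0, 194.4] [ 0.546 -0.209  0.152] [ 0.343 -0.509 -0.003] [ 0.626 -0.166  0.209] [76. 71. 65.]
top dripper_grip 0.76 [383.3, 183.5, 460.9, 297.2] [ 0.539 -0.219  0.154] [ 0.464 -0.346 -0.002] [ 0.664 -0.168  0.211] [113. 108. 101.]
top dripper_outlet 0.72 [382.5, 181.3, 458.2, 296.8] [ 0.539 -0.219  0.155] [ 0.468 -0.296 -0.001] [ 0.67  -0.168  0.211] [113. 108. 101.]
top cup_blue 0.95 [258.9, 114.9,
[... 258 characters left out ...]
 367.9] [ 0.387 -0.021  0.023] [ 0.351 -0.057 -0.002] [0.426 0.015 0.075] [38. 97. 93.]
top cup_blue 0.76 [275.2, 244.7, 316.2, 287.5] [ 0.52  -0.046  0.04 ] [ 0.484 -0.077  0.016] [ 0.557 -0.011  0.093] [32. 50. 78.]
{'time': np.float64(0.4), 'joints': array([ 1.017,  0.351,  1.652,  0.   ,  1.139, -0.085]), 'joint_vel': array([ 0.   , -0.001,  0.001,  0.002, -0.001,  0.001]), 'joint_efforts': array([-0.0000e+00, -4.9684e+01, -2.8522e+01,  7.0000e-02,  2.3000e-02,
       -0.0000e+00]), 'ee_pos': array([0.248, 0.491, 0.238]), 'tool_rot': array([-3.142,  0.   ,  1.102]), 'wrist_force': array([-0.199,  0.21 ,  0.054]), 'torque': array([0.006, 0.007, 0.021]), 'gripper_width': np.float64(0.999)}
```

```bash
python3 - <<'E'
import cv2,numpy as np
s=cv2.imread("pics/scene0.png");t=cv2.imread("pics/top0.png")
cv2.imwrite("pics/both.png",np.hstack([cv2.resize(s[80:350,120:420],(400,360)),cv2.resize(t[90:390,190:490],(400,360))]))
d=np.load("top0.npz");C=d["C"]
def f(m,n):
    q=C[m];print(n,m.sum(),q.mean(0).round(4),cv2.minAreaRect(q[:,:2].astype(np.float32)*1000))
roi=np.zeros(C.shape[:2],bool);roi[150:310,360:480]=1
z=C[...,2];f(roi&(z>.2)&(z<.215),"handle top")
f(roi&(z>.139)&(z<.150),"block top");
f(roi&(z>.168)&(z<.18),"rim")
roi[:]=0;roi[240:292,270:320]=1
f(roi&(z>.082)&(z<.095),"cup rim")
x=C[...,0];f((z>.1)&(z<.14)&(x>.4)&(x<.75),"rail?")
E
```

```text
handle top 506 [ 0.6036 -0.2165  0.2075] ((604.1634521484375, -217.47702026367188), (29.997888565063477, 29.83980941772461), 89.76353454589844)
block top 2154 [ 0.5636 -0.2202  0.1435] ((551.8558349609375, -230.0724334716797), (149.98414611816406, 125.93392944335938), 0.5776439309120178)
rim 1398 [ 0.5246 -0.2244  0.1736] ((535.7944946289062, -225.6124267578125), (102.71690368652344, 137.14511108398438), 67.79592895507812)
cup rim 368 [ 0.518  -0.0455  0.0883] ((517.210693359375, -44.520225524902344), (65.44879913330078, 65.1646957397461), 88.36011505126953)
rail? 5007 [ 0.5844 -0.0652  0.134 ] ((547.72265625, -50.92723083496094), (148.16110229492188, 485.0069274902344), 1.3209694623947144)
```

View pics/both.png

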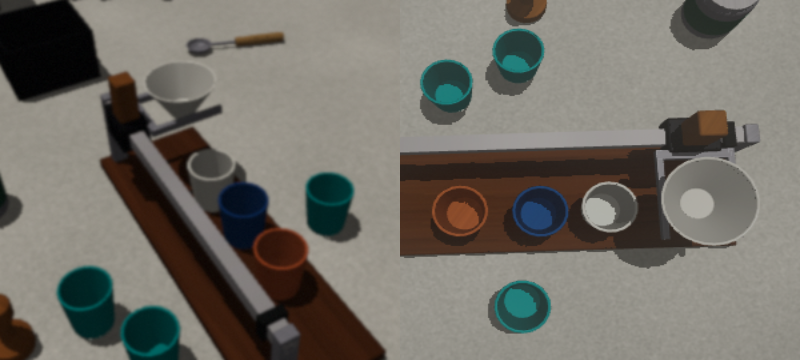

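View pics/top0.png

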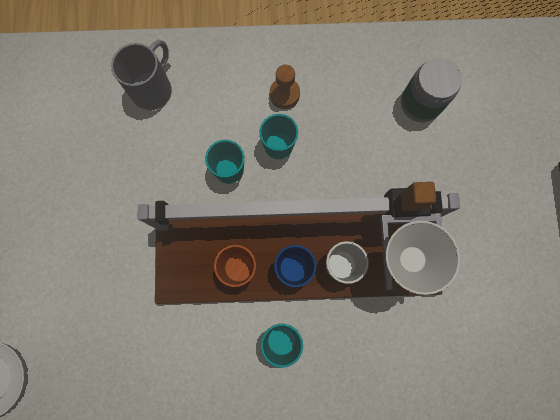

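The blue cup is at top px (295,266). Its look-alikes are white (347,262), terracotta (235,266) and teal (282,345), (278,133), (225,160), and only one cup is blue. The dripper cone is at (422,257) and the handle at (424,192). Next I get the rail direction, the offset and a close crop.

```bash
python3 - <<'E'
import cv2,numpy as np
from scipy.optimize import least_squares
d=np.load("top0.npz");C=d["C"];x,y,z=np.moveaxis(C,-1,0)
t=cv2.imread("pics/top0.png");cv2.imwrite("pics/crop.png",cv2.resize(t[170:310,210:470],(780,420),interpolation=2))
m=(x>.56)&(x<.66)&(y>-.13)&(y<.16)&(z>.1)
q=C[m];zz=np.median(q[:,2]);q=q[abs(q[:,2]-zz)<.006];print("rail z",zz,len(q))
for side in(np.min,np.max):
    b=[(yy,side(q[abs(q[:,1]-yy)<.006,0])) for yy in np.arange(-.12,.15,.01)]
    b=np.array(b);p=np.polyfit(b[:,0],b[:,1],1);print("dx/dy",p)
def circ(m,n):
    P=C[m][:,:2];h=cv2.convexHull((P*1e3).astype(np.float32))[:,0]/1e3
    f=least_squares(lambda a:np.hypot(*(h-a[:2]).T)-a[2],[*h.mean(0),.04],loss="soft_l1",f_scale=.001);print(n,f.x.round(4),len(h),np.sqrt(2*f.cost/len(h)).round(4))
circ((x>.47)&(x<.57)&(y>-.085)&(y<-.005)&(z>.083)&(z<.095),"blue")
circ((x>.45)&(x<.578)&(y<-.14)&(z>.168)&(z<.18),"cone rim")
h=C[(z>.2)&(x>.58)&(x<.63)&(y<-.15)&(y>-.26)&(z<.215)]
print("handle",h.min(0),h.max(0))
s=np.load("scene0.npz")["C"];h=s[(s[...,2]>.2)&(s[...,0]>.58)&(s[...,0]<.63)&(s[...,1]<-.15)&(s[...,1]>-.26)&(s[...,2]<.215)];print("scene handle",h.min(0),h.max(0))
E
```

```text
rail z 0.13598717319892079 2616
dx/dy [-0.00773423  0.59252781]
dx/dy [-0.00761618  0.61246561]
blue [ 0.5172 -0.045   0.0333] 38 0.0003
cone rim [ 0.5195 -0.2189  0.0512] 49 0.0003
handle [ 0.58925054 -0.23246492  0.20018769] [ 0.6191198  -0.20246367  0.21104076]
scene handle [ 0.58935375 -0.23356356  0.20009795] [ 0.61903892 -0.20117098  0.20913768]
```

View pics/crop.png

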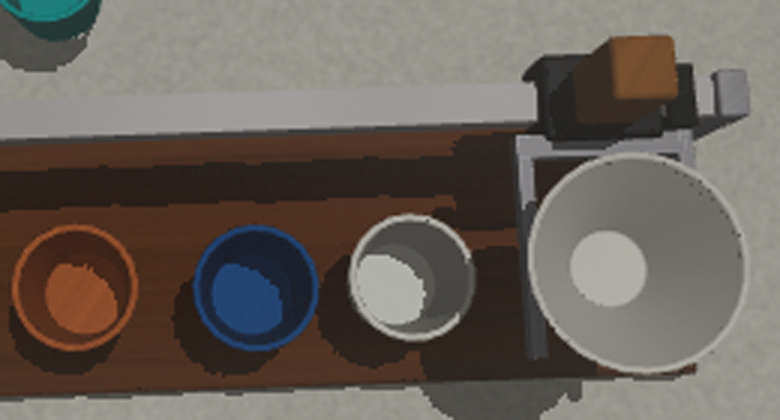

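The crop confirms one blue cup, at crop px (256,288), with white at (411,277) and terracotta at (75,288). The handle is at (0.604,-0.2175). The rail runs along about +y, and the slide needed is about 174 mm. I'll grip with the jaws along the rail, since the cone rim blocks them across it.

Emit:
{"fn": "move_arm", "kwargs": {"commands": [[0,0,-15,-0.119],[0,0,-15,-0.119],[0,0,-15,-0.119],[0,0,-15,-0.119],[-30,15,0,0],[-30,15,0,0],[-30,15,0,0],[-30,15,0,0],[-30,15,0,0],[-30,15,0,0],[-30,15,0,0],[-30,15,0,0],[-30,15,0,0],[-30,15,0,0],[-30,15,0,0],[-30,15,0,0],[-30,15,0,0],[-30,15,0,0],[-30,15,0,0],[-30,15,0,0]], "gripper": 93, "squeeze": 30}}

```text
time: 2.07
ee_pos: [0.4924, 0.0107, 0.2977]
tool_rot: [3.141, -0.0, 1.578]
wrist_force: [0.8, 1.0, -1.1]
gripper_width: 0.998
```

Emit:
{"fn": "move_arm", "kwargs": {"commands": [[-29,14,0,0],[-29,14,0,0],[-29,14,0,0],[-29,14,0,0],[-29,14,0,0],[-29,14,0,0],[-29,14,0,0],[-27,13,0,0],[0,0,20,0],[0,0,10,0],[0,0,0,0],[0,0,0,0],[0,0,0,0]]}}

```text
time: 3.15
ee_pos: [0.6047, -0.2161, 0.2687]
tool_rot: [3.141, 0.0, 1.579]
wrist_force: [-0.3, 0.4, 0.3]
gripper_width: 0.997
```

Emit:
{"fn": "move_arm", "kwargs": {"commands": [[-1,0,15,0],[0,0,15,0],[0,0,15,0],[0,0,15,0],[0,0,10,0],[0,0,8,0],[0,0,3,0],[0,0,0,0],[0,0,0,0]]}}

```text
time: 3.9
ee_pos: [0.6049, -0.2178, 0.1874]
tool_rot: [3.141, 0.0, 1.578]
wrist_force: [-0.1, 0.2, 0.4]
gripper_width: 0.997
```

Emit:
{"fn": "move_arm", "kwargs": {"commands": [[0,0,0,0],[0,0,0,0],[0,0,0,0],[0,0,0,0],[0,0,0,0],[0,0,0,0],[0,0,0,0],[0,0,0,0],[0,0,0,0],[0,0,0,0]], "gripper": 20, "squeeze": 30}}

```text
time: 4.73
ee_pos: [0.6046, -0.2179, 0.1866]
tool_rot: [3.142, 0.0, 1.578]
wrist_force: [-0.1, -2.5, -0.8]
gripper_width: 0.331
```

Gripped, with the opening at about 31 mm. I'll slide it 160 mm first and then check.

Emit:
{"fn": "move_arm", "kwargs": {"commands": [[3,0,0,0],[6,0,0,0],[10,0,0,0],[14,0,0,0],[16,0,0,0],[16,0,0,0],[16,0,0,0],[16,0,0,0],[16,0,0,0],[15,0,0,0],[12,0,0,0],[9,0,0,0],[6,0,0,0],[4,0,0,0],[1,0,0,0],[0,0,0,0],[0,0,0,0],[0,0,0,0],[0,0,0,0]]}}

```text
time: 6.32
ee_pos: [0.6033, -0.0579, 0.1866]
tool_rot: [-3.141, -0.0, 1.578]
wrist_force: [-0.2, 2.1, -0.3]
gripper_width: 0.32
```

```bash
cat >> h.py <<'E'
from scipy.optimize import least_squares
def circ(C,m,n):
    P=C[m][:,:2];h=cv2.convexHull((P*1e3).astype(np.float32))[:,0]/1e3
    f=least_squares(lambda a:np.hypot(*(h-a[:2]).T)-a[2],[*h.mean(0),.04],loss="soft_l1",f_scale=.001);print(n,f.x.round(4),len(h),np.sqrt(2*f.cost/len(h)).round(4))
def check(a,b):
    out=[]
    for c in("scene","top"):
        p=env.get_image(c);C=cloud(p);x,y,z=np.moveaxis(C,-1,0);out.append(p["pixels"][...,::-1][90:370,110:490])
        circ(C,(x>.45)&(x<.578)&(y>a-.08)&(y<a+.08)&(z>.168)&(z<.18),c+" cone")
        b_=(p["pixels"][...,2]>1.5*p["pixels"][...,0])&(p["pixels"][...,2]>1.2*p["pixels"][...,1])
        m=b_&(x>.46)&(x<.58)&(abs(y+.045)<.06)&(z>.083)&(z<.095)
        if m.sum()>10: circ(C,m,c+" blue")
    cv2.imwrite(f"pics/{b}",np.hstack(out))
    s=env.state();print(s["ee_pos"],s["time"],s["wrist_force"])
E
python3 -c "
from h import *
check(-.058,'c1.png')"
```

```text
scene cone [ 0.5174 -0.0571  0.0513] 24 0.0007
scene blue [ 0.5181 -0.0435  0.0322] 25 0.0005Traceback (most recent call last):
  File "<string>", line 3, in <module>
    check(-.058,'c1.png')
    ~~~~~^^^^^^^^^^^^^^^^
  File "h.py", line 16, in check
    circ(C,(x>.45)&(x<.578)&(y>a-.08)&(y<a+.08)&(z>.168)&(z<.18),c+" cone")
    ~~~~^^^^^^^^^^^^^^^^^^^^^^^^^^^^^^^^^^^^^^^^^^^^^^^^^^^^^^^^^^^^^^^^^^^
  File "h.py", line 10, in circ
    P=C[m][:,:2];h=cv2.convexHull((P*1e3).astype(np.float32))[:,0]/1e3
                   ~~~~~~~~~~~~~~~~~~~~~~~~~~~~~~~~~~~~~~~~~~^^^^^
TypeError: 'NoneType' object is not subscriptable
```

The gripper hides the top view. The scene view shows 13.6 mm to go and the top estimate 13.9 mm, so I'll move 14 mm, release and lift clear.

Emit:
{"fn": "move_arm", "kwargs": {"commands": [[3,0,0,0],[4,0,0,0],[4,0,0,0],[2,0,0,0],[1,0,0,0],[0,0,0,0],[0,0,0,0],[0,0,0,0],[0,0,0,0]]}}

```text
time: 7.17
ee_pos: [0.6032, -0.0436, 0.1866]
tool_rot: [-3.141, -0.0, 1.578]
wrist_force: [-3.0, 2.6, -0.4]
gripper_width: 0.322
```

Emit:
{"fn": "move_arm", "kwargs": {"commands": [[0,0,0,0],[0,0,0,0],[0,0,0,0],[0,0,0,0],[0,0,0,0],[0,0,0,0],[0,0,0,0],[0,0,0,0],[0,0,-10,0],[0,0,-20,0],[0,0,-20,0],[0,0,-20,0],[0,0,-20,0],[0,0,-20,0],[20,0,0,0],[30,0,0,0],[30,0,0,0],[30,0,0,0],[30,0,0,0],[30,0,0,0]], "gripper": 93}}

```text
time: 8.83
ee_pos: [0.6019, 0.1276, 0.2976]
tool_rot: [3.141, -0.0, 1.578]
wrist_force: [0.9, -0.3, -0.3]
gripper_width: 1.001
```

Emit:
{"fn": "move_arm", "kwargs": {"commands": [[30,0,0,0],[30,0,0,0],[30,0,0,0],[30,0,0,0],[30,0,0,0],[20,0,0,0],[0,0,0,0],[0,0,0,0]]}}

```text
time: 9.5
ee_pos: [0.6006, 0.2968, 0.297]
tool_rot: [3.141, 0.0, 1.58]
wrist_force: [0.8, -0.4, -0.7]
gripper_width: 1.003
```

```bash
python3 -c "
from h import *
check(-.044,'c2.png')"
```

```text
scene cone [ 0.5175 -0.0434  0.0514] 32 0.0006
scene blue [ 0.5189 -0.0431  0.032 ] 24 0.0008
top cone [ 0.5181 -0.0433  0.051 ] 59 0.0002
[0.60100431 0.29536325 0.29705149] 9.6 [-0.19560726 -0.68923911 -0.27012792]
```

View pics/c2.png

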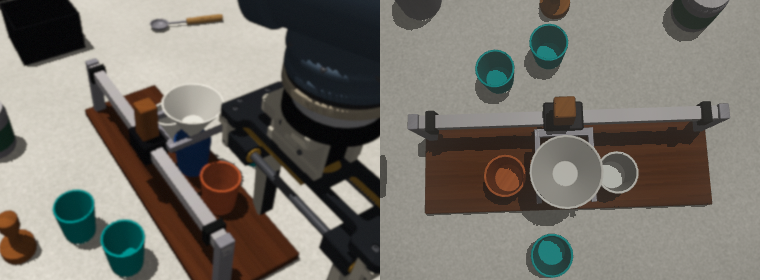

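The picture shows the cone (right half, px (566,172)) over the blue cup, which still stands under it in the scene half (px (193,150)). The white and terracotta cups haven't moved, and the gripper is clear. The fits agree to within about 1.5 mm.

```bash
python3 -c "
from h import *
print(env.close_job())"
```

```text
the job is handed in; nothing more can be done
None
```

The dripper is centred over the blue cup to within about 1.5 mm, and I've handed the job in. I gripped the handle with the jaws along the rail, slid the carriage about 174 mm, let go and moved the arm clear. It took about 9.6 s.

- **Scene camera:** the cone centre is at y = -43.4 mm and the blue cup's rim at -43.1 mm, so they match to 0.3 mm.
- **Top camera:** the cone is at y = -43.3 mm, against the cup's -45.0 mm before the move. That is about 1.7 mm off by this view, which is within the calibration error. The cone now hides the cup from the top, so that view could not re-measure it.
- **The cup:** it still stands where it was. The scene fits before and after the final 14 mm slide agree within 1 mm.
- **One failed check:** the mid-slide top view found no cone, because the gripper was in the way. I used the scene view for that step.

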